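Bridge the display shelf across its two risers

ROBOT

A 7-joint arm with a two-finger parallel gripper is mounted at the origin on the work surface. World frame = base frame: x ahead of the robot, y to its left, z up, the work surface at z = 0. Lengths are in mm, angles in rad, forces in N, time in s.
With the tool pointing down it reaches from about 400 to 900 mm from the base axis. Payload 5.6 kg.
Tool frame: the origin (TCP) lies midway between the tips of the shut fingers; the grasp point (between the pads) lies 19 mm behind it; x points along the fingers, y is the direction in which the jaws open and shut, and the axes are right-handed (so a half turn about x gives the same grasp; the last joint's range is limited). The gripper opens to 92 mm and grips with 3 to 60 N. Pads are 20 mm wide; open, the fingers measure 128 mm over their backs; the gripper's body (75 mm by 189 mm) begins 69 mm behind the grasp point.
Start: joints at [-1.202, 0.468, -0.012, 1.603, 0.006, 1.071, -0.056], TCP at [260.209, 595.651, 214.592] pointing down, gripper open.
Joint ranges: [-2.53, 2.53], [-0.31, 2.02], [-1.57, 1.55], [0.28, 2.44], [-1.29, 4.43], [0.15, 1.84], [-2.92, 2.92]. Speed limits (rad/s): [2.57, 2.57, 3.14, 3.14, 3.14, 3.14, 3.14].

INTERFACE

Orientations are given as a rotation vector (axis times angle).
In Python, from cell import robot, grip, kin, viewer gives the robot as it stands. Calls block until the motion is done:
- robot.movep(position, orientation): joint-space move of the TCP to a pose.
- robot.servo_line(position, feed=150, rotation=None): straight line of the TCP; rotation=None keeps the orientation; feed is the mean speed in mm/s.
- robot.goto_joints(angles): joint-space move.
- grip(opening, newtons=None): opening from 0.0 (shut) to 1.0 (fully open); newtons is the grip in N (None keeps the last); returns when the fingers have stopped.
- robot.hold(seconds).
- kin.ik(position, orientation): joint angles nearest the present ones, or None.
- robot.observe(): the state.
- viewer.read_camera(name): name is "side" or "top"; returns the picture (384x512x3 uint8, red, green, blue); there is no depth.
- viewer.camera_info(name): a dict with "camera_matrix" (3x3 intrinsics, pixels), "R" (3x3) and "t" (3): a world point X has camera coordinates R X + t. Camera axes: x right, y down, z forward; pixel columns grow to the right and rows downward; lengths in mm; the calibration is good to about 2 mm. A picture is of the moment at which its call begins. camera_info takes no time and is no camera call.
A pose or a line that the arm cannot do raises robot.IKError and nothing moves.
- robot.job_done(): hands the job in, once; it reports no verdict.
Trained networks look in the newest picture that a camera, given by its name, has taken for a name from the list of things; names that differ only in an ending like _2 or _b are one class to them, and where a whole thing is asked for, a point or a joint stands for the part that bears it (a point fixed in the world has none). Each returns a list of dicts, best first, with "confidence" (0 to 1); they miss things now and then, are a little off and sometimes report something else, mostly with a low value. They report only what shows in the picture. A call takes as long as a camera call.
- viewer.silhouettes(name, camera): "mask" (384x512 bool, what is visible of it).
- viewer.pinpoint(name, camera): "at" ([x, y, z] in mm, in the coordinates of the camera as it stood for that picture, good to about 4 mm: a listed point, or the origin of a listed thing).
The state is a dict: "t": time; "joints": joint angles; "joint_velocities": joint speeds; "joint_torque": joint torques, N m; "tcp_pos": TCP position; "tcp_rot": TCP orientation; "contact_force": force on the tool from outside, world axes, zero at the start; "wrist_torque": the same for the moment, N m; "grip_width": opening from 0.0 (shut) to 1.0 (fully open).
Only numpy, scipy, OpenCV 4.12 (cv2) and the standard library are available. Lean on these libraries where they do the work, as an engineer would, in place of code of your own. Each camera call takes 0.05 s, during which the arm holds its last target. There are 200 camera calls.

TASK

Set up the display shelf again: its board should rest like a bridge across the two wooden risers, each end of the board flush with the outer side of a riser and its long edges flush with their fronts and backs. One riser is screwed to the counter and the board now lies on it; the other has been knocked away, so bring it back square and in line with the fixed one at the distance the board needs, and slide the board over. Slide the board, do not lift it, since a pack of buns stands on it and must stay standing there, and leave the other things on the counter alone.

Things in the scene. Friction and masses are not known exactly. Their poses are not given: they have to be found in the camera images.
- board: brown wood board 360 (own y) x 140 (own x) x 15 mm, 0.45 kg; origin: centre of underside. Lies loose and flat on the fixed riser, centred and parallel to it within 6 degrees, 75 mm up, ends overhanging. Underside of each end bevelled (6 mm up over the last 12 mm) to ride onto the second riser. In place, its centre is 125 mm from each riser's centre, midway between them
- riser_fixed: closed box of dark wood, 110 mm (own y) x 140 mm (own x) x 75 mm high, flat top, a hand slot in each 110 mm wide face (60 x 18 mm, 39 mm up); origin: centre of underside. Screwed down by small steel brackets at its foot. The board lies on it at the start. On the robot's left or right, its y axis along the counter (world y) within 7 degrees
- riser_loose: closed box of dark wood, 110 mm (own y) x 140 mm (own x) x 75 mm high, flat top, a hand slot in each 110 mm wide face (60 x 18 mm, 39 mm up); origin: centre of underside. Loose, 0.8 kg. On the fixed one's other side, too far off, out of line and turned up to 25 degrees against it. In place: 250 mm from the fixed one (centres) along the fixed one's y axis, on the side where it is, axes parallel; tops level
- pack: clear plastic clamshell pack of three buns with a blank white label, 150 mm long (own y), 105 mm wide, 43 mm high, about 0.2 kg; origin: centre of its underside. It stands loose on the middle of the board and rides along with it.
- pack_pair: bystander: two such packs stacked, 150 x 105 x 87 mm high, origin under the centre, on the counter beyond the risers
- tape_dispenser: bystander: black tape dispenser, 160 mm long (own y), 60 mm wide, 96 mm high, origin under the centre, on the counter beyond the risers
- coin_tray: bystander: shallow blue coin tray, 200 (own y) x 130 x 18 mm, origin under the centre, on the counter beyond the risers

How it is judged:
By the outcome, as a careful person would: the job done as asked, in the order asked, and still so for the second after the job is handed in, with the robot touching nothing.
It also fails if it takes over 72 s, if anything falls off the work surface, if the arm or the gripper's body presses on something with over 40 N, if the wrist force passes 120 N, or if a joint passes its speed limit or range.

## Working session

There is one attempt and no reset: what is moved stays moved. The work goes in short steps, each a Python script; the robot and the scene stay as the last script left them, time stands still between calls to the robot, and variables do not carry over. Pictures are saved under pics/ and viewed, about 8 in all and at most 12, crops included, and the job is handed in when it is done.

```bash
ls; mkdir -p pics; python3 - <<'E'
from cell import robot, grip, kin, viewer
import cv2,numpy as np
for c in("top","side"):
    im=viewer.read_camera(c); cv2.imwrite(f"pics/{c}0.png",im[:,:,::-1])
    I=viewer.camera_info(c);R=np.array(I["R"]);t=np.array(I["t"]);print(c,np.round(I["camera_matrix"],1).tolist(),np.round(-R.T@t),np.round(R,2).tolist())
    for n in "board riser_fixed riser_loose pack pack_pair tape_dispenser coin_tray".split():
        print(n,[(np.round(R.T@(np.array(d["at"])-t)).tolist(),round(d["confidence"],2)) for d in viewer.pinpoint(n,c)[:3]])
s=robot.observe();print(s)
E
python3 -c "
import cv2,numpy as np
"
```

```text
pics
top [[438.0, 0.0, 253.3], [0.0, 438.0, 194.4], [0.0, 0.0, 1.0]] [555. -17. 927.] [[-0.02, -1.0, 0.0], [-0.99, 0.02, -0.13], [0.13, -0.01, -0.99]]
board [([775.0, 192.0, -3.0], 0.72), ([556.0, 181.0, 91.0], 0.58)]
riser_fixed []
riser_loose [([516.0, -163.0, -1.0], 0.62)]
pack [([555.0, 181.0, 88.0], 0.65)]
pack_pair [([778.0, 192.0, 1.0], 0.57)]
tape_dispenser [([763.0, -8.0, 1.0], 0.96)]
coin_tray [([782.0, -222.0, 1.0], 0.68)]
side [[391.0, 0.0, 253.5], [0.0, 391.0, 190.2], [0.0, 0.0, 1.0]] [343. 421. 562.] [[-0.81, -0.58, -0.02], [-0.37, 0.55, -0.75], [0.45, -0.6, -0.66]]
board []
riser_fixed []
riser_loose [([521.0, -165.0, -2.0], 0.64), ([780.0, 189.0, 2.0], 0.45)]
pack [([554.0, 181.0, 91.0], 0.83)]
pack_pair [([782.0, 191.0, -2.0], 0.97)]
tape_dispenser [([769.0, -4.0, -1.0], 0.57)]
coin_tray [([781.0, -222.0, -2.0], 0.67)]
{'t': 0.8, 'joints': array([-1.20197826,  0.46744264, -0.01161364,  1.60274065,  0.00598702,
        1.07143985, -0.05632318]), 'joint_velocities': array([ 0.00106099, -0.00153387,  0.00070303,  0.00053996, -0.00117999,
        0.00040012, -0.00112982]), 'joint_torque': array([-3.48623107e-04, -5.20350015e+01, -1.29414393e-02, -2.44025874e+01,
       -5.66879672e-02,  1.14306781e-02,  2.27000004e-05]), 'tcp_pos': array([260.19995752, 595.62119648, 214.61275105]), 'tcp_rot': array([ 0.3230958 ,  1.54651784, -0.32309477]), 'contact_force': array([-0.11609718,  0.04503739, -0.72206923]), 'wrist_torque': array([ 0.01461293,  0.00994228, -0.02119802]), 'grip_width': 0.9989819240568028}
```

View pics/top0.png

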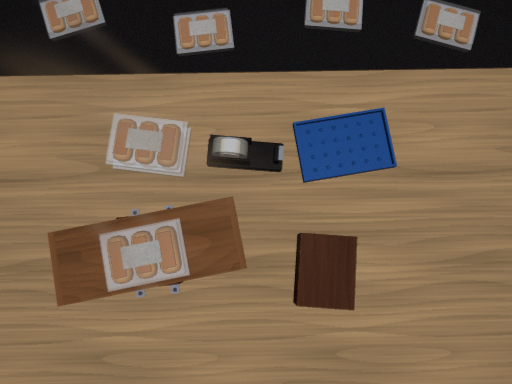

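View pics/side0.png

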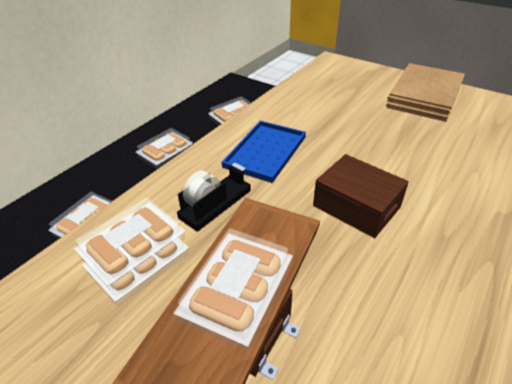

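The top view shows the board around (147,250) with the fixed riser's brackets peeking out at (135,212), (169,209), (140,293) and (175,290). The loose riser is at (327,270). Next I'll zoom in on the fixed riser and fit poses.

```bash
cat > h.py <<'E'
from cell import robot, grip, kin, viewer
import cv2,numpy as np
from scipy.optimize import minimize
from scipy.spatial.transform import Rotation as Ro
def cam(c):
    I=viewer.camera_info(c);return np.array(I["camera_matrix"]),np.array(I["R"]),np.array(I["t"])
def proj(P,c):
    K,R,t=cam(c);q=(np.asarray(P,float)@R.T+t)@K.T;return q[:,:2]/q[:,2:]
def ray(uv,z,c):
    K,R,t=cam(c);d=R.T@np.linalg.solve(K,[uv[0],uv[1],1.]);o=-R.T@t;return o+d*(z-o[2])/d[2]
def box(x,y,a,sx,sy,z0,z1):
    c,s=np.cos(a),np.sin(a)
    return np.array([[x+c*u*sx/2-s*v*sy/2,y+s*u*sx/2+c*v*sy/2,z] for z in(z0,z1) for u in(-1,1) for v in(-1,1)])
def fit(masks,x0,dims,hull=True):
    "pose (x,y,yaw) of a box whose outline best covers the masks {cam:mask}, 4x supersampled soft IoU"
    M={}
    for c,m in masks.items():
        m=m.astype(np.uint8)
        if hull: m=cv2.fillConvexPoly(np.zeros_like(m),cv2.convexHull(cv2.findNonZero(m)),1)
        M[c]=cv2.resize(m*255,None,fx=4,fy=4,interpolation=cv2.INTER_LINEAR)>127
    def f(p):
        e=0
        for c,m in M.items():
            q=cv2.convexHull(np.float32((proj(box(*p,*dims),c)+.5)*4*16-8)).astype(np.int32)
            b=cv2.fillConvexPoly(np.zeros(m.shape,np.uint8),q,1,shift=4)>0
            e+=1-(b&m).sum()/(b|m).sum()
        return e/len(M)
    x0=np.array(x0,float);S=np.vstack([x0,x0+[6,0,0],x0+[0,6,0],x0+[0,0,.06]])
    r=minimize(f,x0,method="Nelder-Mead",options=dict(initial_simplex=S,xatol=.01,fatol=1e-5))
    return r.x,r.fun
def mask(n,c,near=None):
    for d in viewer.silhouettes(n,c):
        m=d["mask"]
        if near is None: return m
        q=proj([near],c)[0];v,u=np.nonzero(m)
        if len(u) and np.hypot(u.mean()-q[0],v.mean()-q[1])<40: return m
    return None
def down(yaw): # tool x down, tool y (jaws) along world (cos yaw, sin yaw)
    x=np.array([0,0,-1.]);y=np.array([np.cos(yaw),np.sin(yaw),0]);return Ro.from_matrix(np.c_[x,y,np.cross(x,y)]).as_rotvec()
E
cat > m.py <<'E'
from h import *
R=(140,110,0,75);B=(140,360,75,90)
for c in("top","side"): viewer.read_camera(c)
for n,x0,d in(("riser_loose",(518,-164,0),R),("board",(556,181,.1),B)):
    for cs in(("top",),("side",)):
        ms={c:mask(n,c,(x0[0],x0[1],d[2])) for c in cs}
        if any(m is None for m in ms.values()): print(n,cs,"none");continue
        print(n,cs,*[np.round(v,4) for v in fit(ms,x0,d)])
E
python3 m.py; python3 - <<'E'
import cv2
a=cv2.imread("pics/top0.png")[190:310,40:250];cv2.imwrite("pics/a.png",cv2.resize(a,None,fx=3.8,fy=3.8,interpolation=cv2.INTER_CUBIC))
b=cv2.imread("pics/side0.png")[270:384,220:320];cv2.imwrite("pics/b.png",cv2.convertScaleAbs(cv2.resize(b,None,fx=5,fy=5,interpolation=cv2.INTER_CUBIC),alpha=1.8))
E
```

```text
riser_loose ('top',) [ 5.169382e+02 -1.617827e+02 -6.950000e-02] 0.0287
riser_loose ('side',) [ 5.177803e+02 -1.622718e+02 -9.960000e-02] 0.015
board ('top',) [5.627779e+02 1.822806e+02 1.765000e-01] 0.0283
board ('side',) [5.637520e+02 1.805904e+02 1.697000e-01] 0.0269
```

View pics/a.png

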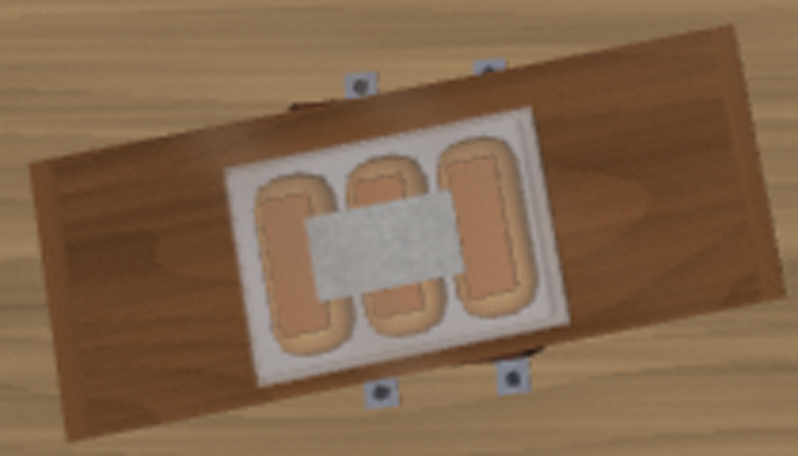

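View pics/b.png

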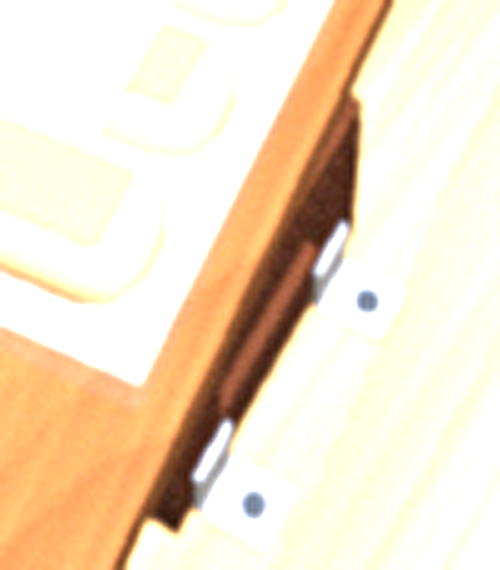

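```bash
python3 - <<'E'
from h import *
T=lambda u,v:((u+.5)/3.8-.5+40,(v+.5)/3.8-.5+190)
S=lambda u,v:((u+.5)/5-.5+220,(v+.5)/5-.5+270)
sc=[ray(T(*p),3,"top") for p in((381,393),(513,379),(360,86),(487,71))]
ss=[ray(S(*p),3,"side") for p in((254,504),(368,301))]
co=[ray(T(*p),75,"top") for p in((290,107),(543,349))]
cs=[ray(S(*p),75,"side") for p in((353,97),)]+[ray(S(*p),0,"side") for p in((180,530),)]
for n,v in(("screws top",sc),("screws side",ss),("corners top",co),("side right top / left foot",cs)):print(n,np.round(v,1).tolist())
d=sc[1]-sc[0];e=ss[1]-ss[0];f=sc[3]-sc[2];h=(sc[0]+sc[1]-sc[2]-sc[3])/2
print("yaw",[np.arctan2(w[0],-w[1]) *-1 for w in(d,e,f)],np.arctan2(-h[1],-h[0]),"ctr",np.mean(sc,0),np.mean(co,0))
E
```

```text
screws top [[475.9, 214.9, 3.0], [482.0, 143.2, 3.0], [643.6, 229.1, 3.0], [650.7, 158.6, 3.0]]
screws side [[476.9, 214.5, 3.0], [482.6, 143.0, 3.0]]
corners top [[626.5, 245.5, 75.0], [502.3, 115.8, 75.0]]
side right top / left foot [[501.5, 126.5, 75.0], [490.7, 231.4, 0.0]]
yaw [np.float64(-0.08510066484569419), np.float64(-0.07952871420440105), np.float64(-0.1004157766193288)] 0.08763370833495611 ctr [563.0465976  186.43694231   3.        ] [564.39966776 180.65094818  75.        ]
```

```bash
cat >> h.py <<'E'
A=.085; EX=np.array([np.cos(A),np.sin(A)]);EY=np.array([-np.sin(A),np.cos(A)])
FIX=np.array([563.5,185.5]); TGT=FIX-250*EY
def at(p,z): return [p[0],p[1],z]
def go(p,z,yaw,feed=None):
    r=down(yaw)
    robot.movep(at(p,z),r) if feed is None else robot.servo_line(at(p,z),feed=feed,rotation=r)
def st(tag=""):
    s=robot.observe();print(tag,"t",round(s["t"],2),np.round(s["tcp_pos"],1),"F",np.round(s["contact_force"],1),"w",round(s["grip_width"],3))
E
cat > s1.py <<'E'
from h import *
s=robot.observe();print(Ro.from_rotvec(s["tcp_rot"]).as_matrix().round(2).tolist())
a0=-.085;c=np.array([517.4,-162.]);e0=np.array([-np.sin(a0),np.cos(a0)])
exoff=(c-TGT)@EX;print("TGT",TGT,exoff)
P=[(c-90*e0,a0),(TGT+exoff*EX-68*EY,A),(TGT+(exoff-100)*EX,A+np.pi/2),(TGT-80*EX,A+np.pi/2)]
for p,y in P:
    for yy in(y,y-np.pi): 
        q=kin.ik(at(p,25),down(yy));print(p.round(),round(yy,2),None if q is None else np.round(q,2))
E
python3 s1.py
```

```text
[[0.0, 0.4, 0.92], [0.0, 0.92, -0.4], [-1.0, 0.0, 0.0]]
TGT [584.7244207  -63.59741863] -75.43550876839518
[ 510. -252.] -0.09 [-0.2   0.74  0.81  1.96 -0.77  0.78  0.98]
[ 510. -252.] -3.23 [-0.46  1.14  1.33  1.98 -1.25  1.2  -1.82]
[ 515. -138.] 0.09 [-0.17  0.59  0.46  2.03 -0.44  0.62  0.68]
[ 515. -138.] -3.06 [-0.69  1.11  1.33  2.06 -1.24  1.16 -1.81]
[410. -78.] 1.66 [-0.08  0.42  0.22  2.29 -0.21  0.45  1.96]
[410. -78.] -1.49 [-0.52  0.53  0.76  2.31 -0.73  0.55 -0.67]
[505. -70.] 1.66 [-0.11  0.53  0.22  2.08 -0.21  0.56  1.92]
[505. -70.] -1.49 [-0.38  0.58  0.56  2.09 -0.54  0.61 -0.92]
```

```bash
cat > s2.py <<'E'
from h import *
a0=-.085;c=np.array([517.4,-162.]);e0=np.array([-np.sin(a0),np.cos(a0)]);exoff=(c-TGT)@EX
go(c-95*e0,200,a0);st("above")
grip(.7,20)
go(c-90*e0,25,a0,200);st("down")
go(c-66*e0,25,a0,80);st("near")
go(TGT+exoff*EX-69*EY,25,A,50);st("pushed")
q=TGT+exoff*EX-100*EY
go(q,25,A,150);go(q,200,A,250);st("up")
E
python3 s2.py; python3 - <<'E'
import re
s=open('m.py').read()
s=s.replace('("riser_loose",(518,-164,0),R),("board",(556,181,.1),B)','("riser_loose",RL,R),("board",BD,B)').replace('R=(140','import ast,sys\nRL,BD=ast.literal_eval(sys.argv[1])\nR=(140')
open('m.py','w').write(s)
E
python3 m.py "((510,-70,.08),(563,182,.17))"
```

```text
above t 4.21 [ 509.8 -255.8  199.9] F [-0.1 -0.1 -0.2] w 0.999
down t 5.81 [ 510.4 -252.3   26. ] F [0. 0. 0.] w 0.702
near t 6.26 [ 512.2 -226.6   25.2] F [ 0.4 -0.1 -0.7] w 0.706
pushed t 8.19 [ 515.4 -138.8   25. ] F [ 1.6 -3.7 -0.2] w 0.701
up t 9.4 [ 517.3 -168.4  198.8] F [-0.2  0.5  0.2] w 0.699
riser_loose ('top',) [ 5.096628e+02 -7.253800e+01  8.190000e-02] 0.0276
riser_loose ('side',) [ 5.09759e+02 -7.45050e+01  9.74000e-02] 0.0765
board ('top',) [5.627566e+02 1.814721e+02 1.739000e-01] 0.0268
board ('side',) [5.631932e+02 1.813864e+02 1.764000e-01] 0.0165
```

```bash
cat > s3.py <<'E'
from h import *
exoff=-75.4;Y=A+np.pi/2
p=TGT+(exoff-100)*EX-4*EY
go(p,160,Y);st("above")
go(p,25,Y,250)
go(TGT+(exoff-82)*EX-4*EY,25,Y,100);st("near")
go(TGT-80*EX-4*EY,25,Y,50);st("pushed")
go(TGT-100*EX-4*EY,25,Y,150);go(TGT-110*EX,230,Y,250);st("up")
E
python3 s3.py; python3 m.py "((584,-68,.08),(563,182,.17))"
```

```text
above t 10.81 [410.8 -82.9 160.2] F [-0.9 -0.3 -0.3] w 0.703
near t 11.83 [429.4 -80.8  26. ] F [ 0.1 -0.1  0.8] w 0.7
pushed t 13.53 [501.9 -74.5  24.3] F [-7.4 -0.4  5.9] w 0.698
up t 14.79 [474.6 -72.7 229.1] F [-0.6  0.2 -0.4] w 0.697
riser_loose ('top',) [ 5.811084e+02 -6.669580e+01  8.600000e-02] 0.0301
riser_loose ('side',) [ 5.817667e+02 -6.948650e+01  9.500000e-02] 0.1461
board ('top',) [5.630503e+02 1.823117e+02 1.772000e-01] 0.0155
board ('side',) [5.632597e+02 1.818279e+02 1.746000e-01] 0.011
```

```bash
cat > s4.py <<'E'
from h import *
Y=A+np.pi/2
go(TGT-95*EX-4*EY,25,Y,250)
go(TGT-80*EX-4*EY,25,Y,40);st("pushed");robot.hold(.3);st("settled")
go(TGT-100*EX-4*EY,25,Y,150);go(TGT-110*EX,230,Y,250);st("up")
# board push waypoints
b=np.array([563.1,181.8]);ab=.175;eb=np.array([-np.sin(ab),np.cos(ab)])
for p,y in((b+210*eb,ab),(FIX+65*EY,A)):
    for yy in(y,y-np.pi):
        q=kin.ik(at(p,65),down(yy));print(p.round(),round(yy,2),None if q is None else np.round(q,2))
im=viewer.read_camera("top");cv2.imwrite("pics/c.png",cv2.resize(im[150:320,40:360,::-1],None,fx=2.5,fy=2.5,interpolation=cv2.INTER_CUBIC))
E
python3 s4.py; python3 m.py "((584,-68,.08),(563,182,.17))"
```

```text
pushed t 16.59 [504.7 -74.2  25.3] F [-5.1 -0.4  3.7] w 0.702
settled t 16.89 [504.7 -74.2  25.2] F [-4.4 -0.   4.3] w 0.701
up t 18.15 [474.6 -72.7 229.1] F [-0.2  0.   0. ] w 0.701
[527. 389.] 0.17 [-1.08  0.71  0.57  1.72 -0.48  0.86 -0.13]
[527. 389.] -2.97 [-0.78  0.65  0.13  1.7  -0.11  0.81  2.72]
[558. 250.] 0.09 [-0.94  0.66  0.63  1.84 -0.52  0.82  0.05]
[558. 250.] -3.06 [-0.61  0.59  0.18  1.81 -0.15  0.75  2.87]
riser_loose ('top',) [ 5.842308e+02 -6.612240e+01  8.220000e-02] 0.025
riser_loose ('side',) [ 5.857896e+02 -7.016350e+01  8.210000e-02] 0.1301
board ('top',) [5.620642e+02 1.814944e+02 1.730000e-01] 0.0192
board ('side',) [5.632349e+02 1.806314e+02 1.749000e-01] 0.0136
```

View pics/c.png

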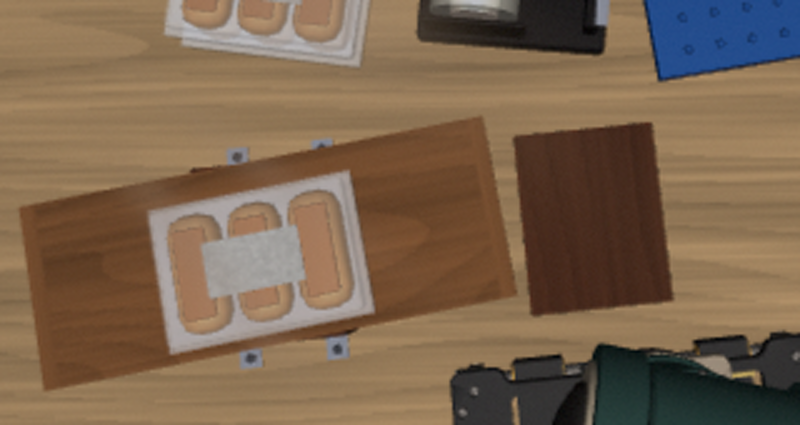

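```bash
cat > s5.py <<'E'
from h import *
b=np.array([563.0,181.3]);ab=.174;eb=np.array([-np.sin(ab),np.cos(ab)])
go(b+208*eb,230,ab);st("above")
grip(.9,20)
go(b+208*eb,66,ab,200)
go(b+193*eb,66,ab,60);st("near")
go(FIX+150*EY,66,A,45);st("rotated")
go(FIX+85*EY,66,A,50);robot.hold(.2);st("85")
im=viewer.read_camera("side");cv2.imwrite("pics/d.png",im[:,:,::-1])
E
python3 s5.py
```

```text
above t 20.36 [527.5 385.  230.1] F [-0.1  0.4  1.3] w 0.704
near t 22.18 [530.1 370.8  66.6] F [0.1 0.3 0.8] w 0.899
rotated t 23.27 [551.1 334.2  66. ] F [2.3 0.1 0.3] w 0.899
85 t 24.92 [556.3 269.9  66. ] F [-0.7  1.9  0.2] w 0.904
```

View pics/d.png

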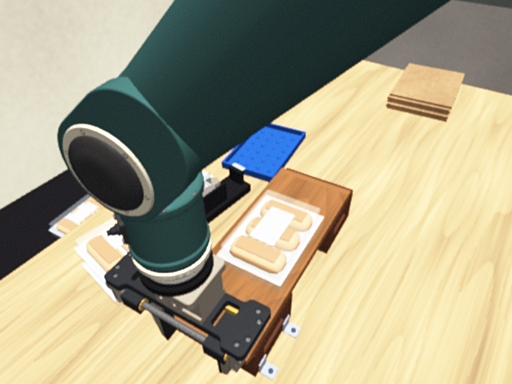

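The picture shows the board riding onto the loose riser (its end at about (320,180)), with the pack still standing at (270,240). I'll continue by creeping up to the stop.

```bash
cat > s6.py <<'E'
from h import *
go(FIX+70*EY,66,A,40);robot.hold(.15);st("70")
for d in np.arange(69,59,-1.):
    go(FIX+d*EY,66,A,15);robot.hold(.1);s=robot.observe();f=s["contact_force"][:2]@EY
    print(d,round((s["tcp_pos"][:2]-FIX)@EY,2),round(f,1),round(s["t"],2))
    if f>9:break
go(FIX+(d+25)*EY,66,A,120)
go(FIX+(d+60)*EY,200,A,250);st("up")
im=viewer.read_camera("top");cv2.imwrite("pics/e.png",cv2.resize(im[150:320,40:360,::-1],None,fx=2.5,fy=2.5,interpolation=cv2.INTER_CUBIC))
E
python3 s6.py;python3 m.py "((584,-68,.08),(574,61,.08))"
```

```text
70 t 25.64 [557.7 254.4  65.9] F [-0.4  0.  -0.4] w 0.899
69.0 69.08 1.8 25.99
68.0 68.58 3.8 26.34
67.0 66.95 3.3 26.69
66.0 65.7 3.1 27.04
65.0 65.29 4.4 27.39
64.0 65.27 6.0 27.74
63.0 65.21 8.1 28.09
62.0 65.18 10.1 28.44
up t 29.5 [552.5 305.7 198.8] F [-0.6 -0.5 -0.7] w 0.903
riser_loose ('top',) none
riser_loose ('side',) [ 5.823946e+02 -6.680120e+01  1.092000e-01] 0.8803
board ('top',) [5.725404e+02 6.143390e+01 8.570000e-02] 0.0114
board ('side',) [5.724827e+02 5.911580e+01 8.880000e-02] 0.1356
```

View pics/e.png

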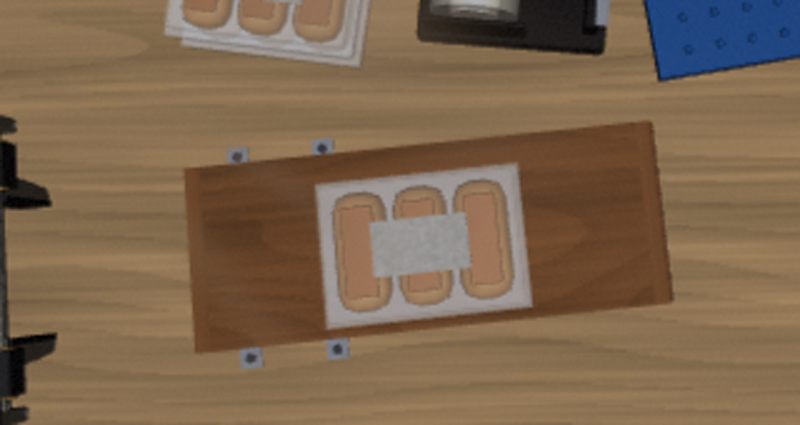

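```bash
cat > s7.py <<'E'
from h import *
Y=A+np.pi/2
p=FIX-105*EX
# jaw direction of least wrist turn
qs=[(np.abs(np.array(kin.ik(at(p,200),down(y)))-robot.observe()["joints"]).max(),y) for y in(Y,Y-np.pi)];print(qs);Y=min(qs)[1]
go(p,200,Y);grip(.7,20);st("above L")
go(p,62,Y,200);go(FIX-86*EX,62,Y,80);st()
for d in np.arange(85,74,-1.):
    go(FIX-d*EX,62,Y,15);robot.hold(.1);s=robot.observe();f=-s["contact_force"][:2]@EX;x=(s["tcp_pos"][:2]-FIX)@EX
    print(d,round(x,2),round(f,1),round(s["t"],2))
    if f>9:break
go(FIX-105*EX,62,Y,120);st("end")
E
python3 s7.py
```

```text
[(np.float64(1.5186720980330508), 1.6557963267948965), (np.float64(1.3488542022424062), -1.4857963267948966)]
above L t 31.53 [458.9 176.6 200. ] F [ 0.4 -0.1 -1.1] w 0.7
 t 32.77 [478.3 178.4  62.5] F [-1.  -0.9  0.2] w 0.697
85.0 -85.22 0.2 33.12
84.0 -84.01 -0.3 33.47
83.0 -83.02 0.4 33.82
82.0 -82.01 -0.0 34.17
81.0 -80.97 -0.1 34.52
80.0 -80.83 4.2 34.87
79.0 -80.07 5.0 35.22
78.0 -80.05 7.5 35.57
77.0 -80.05 9.5 35.92
end t 36.3 [459.9 177.   62.3] F [-0.   0.4  0.4] w 0.698
```

```bash
cat > s8.py <<'E'
from h import *
Y=A-np.pi/2;T=TGT+.2*EY
go(T-105*EX,62,Y,200)
go(T-84*EX,62,Y,80)
go(T-79.7*EX,62,Y,15);robot.hold(.2);st("front R");print((robot.observe()["tcp_pos"][:2]-T)@EX)
go(T-105*EX,62,Y,120)
go(T-130*EX,170,Y,250)
p=T-110*EY
qs=[(np.abs(np.array(kin.ik(at(p,170),down(y)))-robot.observe()["joints"]).max(),y) for y in(A,A-np.pi)];Y=min(qs)[1]
robot.movep(at(T-60*EX-130*EY,170),down(Y))
go(p,50,Y,250);st("right")
go(T-72*EY,50,Y,100)
for d in(68,67,66,65.3,64.8):
    go(T-d*EY,50,Y,15);robot.hold(.1);s=robot.observe();print(d,round((s["tcp_pos"][:2]-T)@EY,2),round(s["contact_force"][:2]@EY,1),round(s["t"],2))
go(T-95*EY,50,Y,120);go(T-130*EY,200,Y,250);st("up")
im=viewer.read_camera("top");cv2.imwrite("pics/f.png",cv2.resize(im[150:320,40:360,::-1],None,fx=2.5,fy=2.5,interpolation=cv2.INTER_CUBIC))
im=viewer.read_camera("side");cv2.imwrite("pics/g.png",cv2.resize(im[130:384,130:400,::-1],None,fx=2.3,fy=2.3,interpolation=cv2.INTER_CUBIC))
E
python3 s8.py;python3 m.py "((584,-64,.08),(574,61,.08))"
```

```text
front R t 38.75 [504.8 -70.2  61.9] F [-3.8 -0.8  1. ] w 0.693
-80.24308606358638
right t 41.36 [ 593.9 -173.8   51.1] F [-0.   1.1  0.9] w 0.701
68 -68.81 -2.3 42.41
67 -68.81 -5.0 42.76
66 -68.37 -6.0 43.11
65.3 -68.03 -6.0 43.46
64.8 -67.72 -8.7 43.81
up t 44.98 [ 595.3 -191.4  198.6] F [-0.3 -0.3 -0.8] w 0.702
riser_loose ('top',) none
riser_loose ('side',) [ 5.703515e+02 -6.013060e+01  3.069000e-01] 0.8872
board ('top',) [5.73104e+02 6.12960e+01 8.87000e-02] 0.033
board ('side',) [5.73897e+02 5.89080e+01 8.23000e-02] 0.0151
```

View pics/g.png

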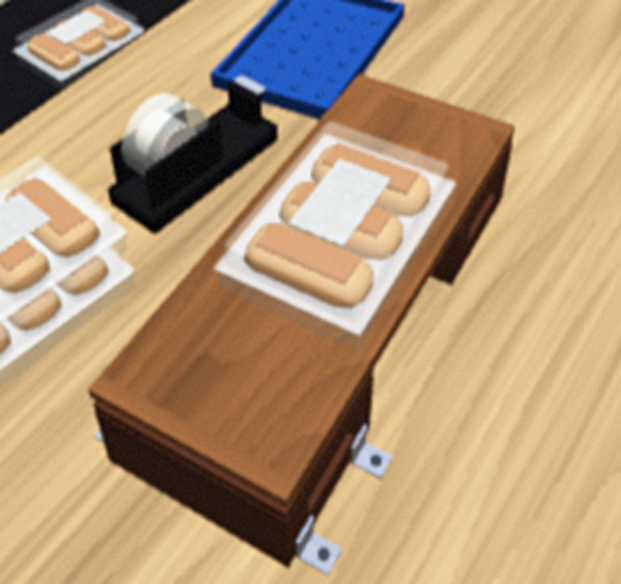

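The side crop shows the board bridging both risers: the near end lies over the fixed riser at (200,440) and the far end over the loose riser at (480,190). The pack is standing. The last nudge stalled 2.5 mm short because the arm gave under load, so I'll repeat it using the measured position.

```bash
cat > s9.py <<'E'
from h import *
T=TGT+.2*EY
Y=min((np.abs(np.array(kin.ik(at(T-100*EY,170),down(y)))-robot.observe()["joints"]).max(),y) for y in(A,A-np.pi))[1]
go(T-90*EY,50,Y,250);go(T-68*EY,50,Y,80)
for d in np.arange(66,52,-1.):
    go(T-d*EY,50,Y,25);robot.hold(.1);s=robot.observe();y=(s["tcp_pos"][:2]-T)@EY;f=-s["contact_force"][:2]@EY
    print(d,round(y,2),round(f,1),round(s["t"],2))
    if y>-65.3 or f>25:break
go(T-95*EY,50,Y,120);go(T-130*EY,200,Y,250);st("up")
im=viewer.read_camera("top");cv2.imwrite("pics/h.png",cv2.resize(im[150:320,40:360,::-1],None,fx=2.5,fy=2.5,interpolation=cv2.INTER_CUBIC))
E
python3 s9.py;python3 m.py "((584,-64,.08),(574,61,.08))"
```

```text
66.0 -66.9 4.0 46.92
65.0 -66.68 6.2 47.27
64.0 -66.2 7.0 47.62
63.0 -65.51 7.5 47.98
62.0 -64.85 8.9 48.33
up t 49.52 [ 595.3 -191.3  198.6] F [ 0.8 -0.  -1. ] w 0.7
riser_loose ('top',) none
riser_loose ('side',) [ 5.834022e+02 -6.501010e+01  8.290000e-02] 0.8874
board ('top',) [5.730932e+02 6.253650e+01 8.100000e-02] 0.0194
board ('side',) [5.732581e+02 6.058490e+01 8.190000e-02] 0.0187
```

View pics/h.png

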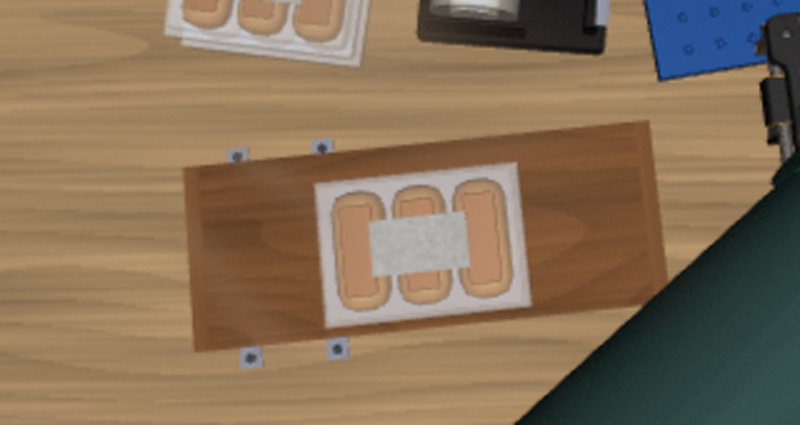

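The board followed that nudge by about 1 mm. One last touch of its left end against the stop, then hand in.

```bash
cat > s10.py <<'E'
from h import *
p=FIX+100*EY
Y=min((np.abs(np.array(kin.ik(at(p,200),down(y)))-robot.observe()["joints"]).max(),y) for y in(A,A-np.pi))[1]
go(TGT+100*EY-100*EX,260,Y);go(p,200,Y);st("above")
go(p-15*EY,66,Y,200);go(FIX+69*EY,66,Y,80)
for d in np.arange(67,59,-1.):
    go(FIX+d*EY,66,Y,20);robot.hold(.1);s=robot.observe();y=(s["tcp_pos"][:2]-FIX)@EY;f=s["contact_force"][:2]@EY
    print(d,round(y,2),round(f,1),round(s["t"],2))
    if f>9 or y<65.25:break
go(FIX+90*EY,66,Y,120);go(FIX+150*EY,200,Y,250);st("up")
im=viewer.read_camera("top");cv2.imwrite("pics/i.png",cv2.resize(im[150:320,40:360,::-1],None,fx=2.5,fy=2.5,interpolation=cv2.INTER_CUBIC))
E
python3 s10.py;python3 m.py "((584,-64,.08),(574,61,.08))"
```

```text
above t 51.94 [555.7 282.7 200.7] F [ 0.8 -0.6 -0.8] w 0.7
67.0 67.19 0.2 53.47
66.0 66.05 -0.4 53.82
65.0 65.76 2.6 54.17
64.0 65.31 5.9 54.52
63.0 65.27 6.2 54.87
62.0 65.25 8.5 55.22
up t 56.33 [550.4 333.8 199.1] F [-0.5  0.3 -0.4] w 0.7
riser_loose ('top',) none
riser_loose ('side',) [ 5.792553e+02 -6.132120e+01  1.556000e-01] 0.8899
board ('top',) [5.728237e+02 6.136280e+01 8.400000e-02] 0.0295
board ('side',) none
```

View pics/i.png

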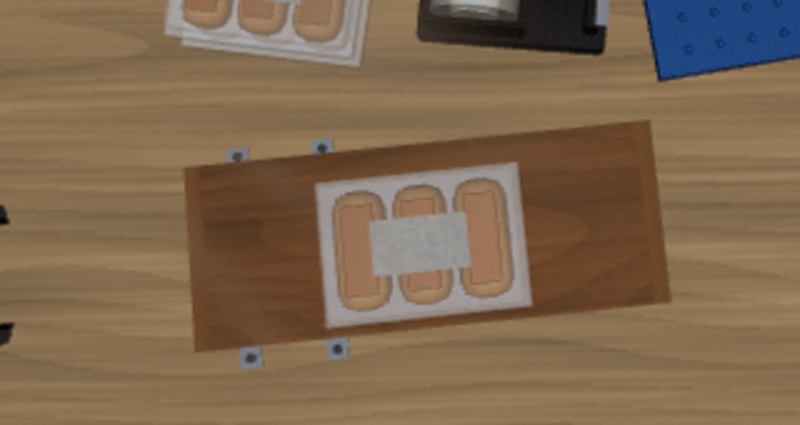

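```bash
python3 -c "
from cell import robot
print(robot.job_done(), robot.observe()['t'])"
```

```text
the job is handed in; nothing more can be done
the job is handed in; nothing more can be done
```

The shelf is set up again: the board bridges both risers and the pack of buns is still standing on it. I handed the job in at about 56 s of the 72 s allowed.

**What I did:** I pushed the loose riser square and into line with the open fingers, leaving it about 4 mm too far out. I then slid the board over from its left end until the fingers met the fixed riser. After that I pushed the front edges flush, nudged the loose riser in to its final distance, and touched the board's left end against the stop once more.

**Checks that agreed:**
- **Fixed riser:** finger contact on its outer side and front put it within 0.3 mm of where the pictures had placed it.
- **Board:** the last top view puts it within about 1.5 mm and 0.1° of its target.
- **Other things:** neither riser shows past the board. The pack pair, tape dispenser and coin tray were never approached, though I did not measure them again at the end.

**Checks that failed or disagreed:**
- **Loose riser:** once the board covered it, the cameras gave no usable position for it. Its final place is known only from the finger positions: about 0.2 mm off at both the outer side and the front.
- **Pushes that fell short:** the first front push stopped 3.5 mm short and the first outer nudge 2.5 mm short. I repeated both.
- **Board shift:** the repeated nudge carried the board about 1 mm along, which the last touch corrected. I did not measure the loose riser again after that.

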